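# Run the bench tape gauge out to the mark on a panel

### The arm

A 7-joint arm with a two-finger parallel gripper is mounted at the origin on the work surface. World frame = base frame: x ahead of the robot, y to its left, z up, the work surface at z = 0. Lengths are in m, angles in degrees, forces in N, time in s.
With the tool pointing down it reaches from about 0.425 to 0.95 m from the base axis. Payload 16.7 kg.
Tool frame: the origin (TCP) lies at the very end of the fingers, on their centre line; the grasp point (between the pads) lies 19 mm behind it; z points along the fingers, y is the line along which they close (so a half turn about z gives the same grasp; the last joint's range is limited). The gripper opens to 94 mm and grips with 3 to 60 N. Pads are 16 mm wide; open, the fingers measure 119 mm over their backs; the gripper's body (75 mm by 177 mm) begins 78 mm behind the grasp point.
Start: joints at [58.757, 24.414, 4.234, 92.017, -1.954, 63.644, -3.845], TCP at [0.26, -0.623, 0.175] pointing down, gripper open.
Joint ranges: [-163.25, 163.25], [-28.42, 122.38], [-70.27, 78.77], [12.13, 141.07], [-58.53, 238.53], [9.26, 117.41], [-156.51, 156.51]. Speed limits (degrees/s): [108.29, 108.29, 136.94, 136.94, 172.46, 172.46, 172.46].

### API

Orientations are given as a 3x3 rotation matrix whose columns are the frame's x, y, z axes.
In Python, from cell import manip gives the robot as it stands. Calls block until the motion is done:
- manip.goto(position, orientation): joint-space move of the TCP to a pose.
- manip.move_straight(position, feed=0.15, ori=None): straight line of the TCP; ori=None keeps the orientation; feed is the mean speed in m/s.
- manip.movej(angles): joint-space move.
- manip.grip(opening, grip_force=None): finger opening in m; grip_force is the grip in N (None keeps the last); returns when the fingers have stopped.
- manip.hold(seconds).
- manip.solve_ik(position, orientation): joint angles nearest the present ones, or None.
- manip.read_camera(name): name is "scene" or "top" or "wrist"; returns a dict with "img" (384x512x3 uint8, red, green, blue), "fx", "fy", "cx", "cy" (pixels), "R" (3x3) and "t" (3): a world point X has camera coordinates R X + t. Camera axes: x right, y down, z forward; pixel columns grow to the right and rows downward; lengths in m; the calibration is good to about 2 mm. The wrist camera is an equidistant fisheye: a pixel r from the principal point sees the ray r / f radians off the axis. A picture is of the moment at which its call begins. There is no depth.
A pose or a line that the arm cannot do raises manip.MotionError and nothing moves.
- manip.close_job(): hands the job in; it is judged then, once.
Readings, each from a call of its own:
- manip.get_time(): time.
- manip.get_joints(): joint angles.
- manip.get_qd(): joint speeds.
- manip.get_effort(): joint torques, N m.
- manip.get_tcp_pos(): TCP position.
- manip.get_tool_rot(): TCP orientation.
- manip.get_wrist_force(): force on the tool from outside, world axes, zero at the start.
- manip.get_wrist_torque(): the same for the moment, N m.
- manip.get_width(): finger opening in m.
- manip.get_finger_force(): force on a finger pad.
Only numpy, scipy, OpenCV 4.12 (cv2) and the standard library are available. Lean on these libraries where they do the work, as an engineer would, in place of code of your own. Each camera call takes 0.05 s, during which the arm holds its last target. There are 200 camera calls.

### The job

Clear the wooden offcut off the panel and lay it flat in the bottom of the green scrap bin. Then slide the tape carriage along its rail and pull the sprung blade out by its orange tab until the black pointer stands right over the centre of the red cross, hold it there for a couple of seconds, and ease the blade fully back in by hand without letting it snap, leaving the carriage lined up with the cross. Do not shift or knock over the tin, the bottle or the hammer.

Things in the scene. Friction and masses are not known exactly. Their poses are not given: they have to be found in the camera images.
- rig: Fixed measuring rig at the far side of the bench, turned up to 0.12 rad: wooden base 100 x 440 x 16 mm with an aluminium rail along the rig's y and a dark wooden ledge over it on steel end plates at rig y = +-210 mm. Origin on the bench top under the middle of the rail; rig -x points roughly to the robot, z up.
- ledge_edge (a point): Middle of the lower front edge of the dark ledge, 140 mm above the bench, at rig x = -68 mm. The ledge is 440 mm long (rig y), 98 mm deep (towards rig +x), 14 mm thick, with two jars on it (tops 214 mm above the bench). The tab at home stands just before this edge: tilt the gripper about 40 degrees, fingers forward and down, body leaning back to the robot. Axes as the rig's.
- carriage (a joint): Position of the yellow tape carriage (85 x 70 x 63 mm, top 83 mm above the bench, under the ledge) along the rail, in m, towards rig +y, 0 in the middle, stops at +-0.13. About 2 N of friction; it stays where it is left. It carries the blade and tab, so it can be moved by the tab.
- blade (a joint): How far the yellow blade (12 mm wide, 2 mm thick, 40 mm above the bench) is pulled out of the carriage towards rig -x, in m: 0 fully in, 0.15 at its stop. A spring pulls it back in: 2 N at 0, rising by 40 N per m; let go when well out, it snaps back.
- pull_tab (a point): Grip point of the orange pull tab at the end of the blade: an upright plate 30 mm long (rig x) x 14 mm thick (rig y) x 46 mm tall, from 24 to 70 mm above the bench; grip it across its 14 mm thickness. The point is in the middle of its length and thickness, 56 mm above the bench. Axes as the rig's. With the blade in it lies at rig x = -80 mm.
- pointer (a point): Front tip of the black pointer (20 mm long, 6 mm wide, underside 24 mm above the bench) that sticks out of the tab towards rig -x; 35 mm ahead (rig -x) of pull_tab. Its axes are the rig's.
- mark (a point): Centre of the red cross (bars 44 mm long, 6 mm wide) on top of the white panel, 18 mm above the bench, in the middle of the panel. The panel, 160 mm (x) x 200 mm (y) x 18 mm, is fixed to the bench in front of the rig. Axes as the panel's, turned up to 0.1 rad from the rig. The pointer must be pulled out 65 to 120 mm to reach it.
- offcut: Loose wooden offcut, 130 mm long (its x) x 40 mm (its y) x 30 mm tall, about 0.11 kg, lying on the panel over the red cross roughly along the rig's y. Origin at the centre of its underside.
- scrap_bin: Green plastic scrap bin fixed to the bench, open on top: 210 mm (its x) x 130 mm (its y) x 60 mm tall, walls and floor 5 mm. Origin at the centre of its underside. It stands on the left or on the right of the panel.
- parts_box: Blue divided box of hardware, the same size as the bin, fixed, on the other side. Nothing goes in it. Origin at the centre of its underside.
- putty_tin: Bystander: squat red and steel tin, 76 mm diameter, 75 mm tall, standing loose just left of the panel. Origin at the centre of its underside.
- glue_bottle: Bystander: white glue bottle with blue label, 60 mm diameter, 180 mm tall, standing loose at the right end of the rig. Origin at the centre of its underside.
- hammer: Bystander: hammer lying loose on the bench just right of the panel, head towards the robot, under 40 mm tall. Origin at the middle of its length, on the bench; its x runs from handle to head.

How it is judged:
By the outcome, as a careful person would: the job done as asked, in the order asked, and still so for the second after the job is handed in, with the robot touching nothing.
It also fails if it takes over 56 s, if anything falls off the work surface, if the arm or the gripper's body presses on something with over 40 N, if the wrist force passes 120 N, or if a joint passes its speed limit or range.

## Working session

There is one attempt and no reset: what is moved stays moved. The work goes in short steps, each a Python script; the robot and the scene stay as the last script left them, time stands still between calls to the robot, and variables do not carry over. Pictures are saved under pics/ and viewed, at most 12 in all, crops included, and the job is handed in when it is done.

```bash
ls; mkdir -p pics; python3 - <<'E'
from cell import manip
import cv2,numpy as np
np.set_printoptions(precision=4,suppress=True)
for n in("top","scene","wrist"):
    c=manip.read_camera(n); cv2.imwrite(f"pics/{n}0.png",c["img"][:,:,::-1])
    np.savez(f"{n}0.npz",**c); print(n,c["fx"],c["fy"],c["cx"],c["cy"],c["R"].tolist(),c["t"], -np.array(c["R"]).T@c["t"])
print(manip.get_time())
E
```

```text
pics
top 451.13635896928 451.13635896928 251.72023559240657 191.3050299493628 [[-0.09380566469954896, -0.9955823453461715, -0.004036199362391762], [-0.9741866266546914, 0.09262432589734224, -0.20586682758330974], [0.20533122927949615, -0.015379463159685589, -0.9785716930279004]] [0.0532 0.5906 1.3271] [0.3078 0.0186 1.4205]
scene 440.35533491943204 440.35533491943204 259.76833611946813 194.328184327086 [[-0.09127274144557167, 0.9958258935290513, -0.00027648883591434406], [0.5588235998770776, 0.05098934223870839, -0.8277175068817187], [-0.8242484278962467, -0.07570255448219974, -0.5611449477233452]] [ 0.0504 -0.2303  1.6825] [1.5201 0.0889 0.7535]
wrist 297.3186396354542 297.3186396354542 253.74224563730047 190.5565668684014 [[0.38613982942434205, -0.9224370352713285, -0.0024388710471080935], [-0.8859578981301361, -0.37160297464128383, 0.27747041640251185], [-0.25685528001770563, -0.10498164219326066, -0.9607310861679427]] [-0.6753 -0.0299  0.3919] [ 0.3349 -0.5929  0.3831]
0.15
```

View pics/top0.png

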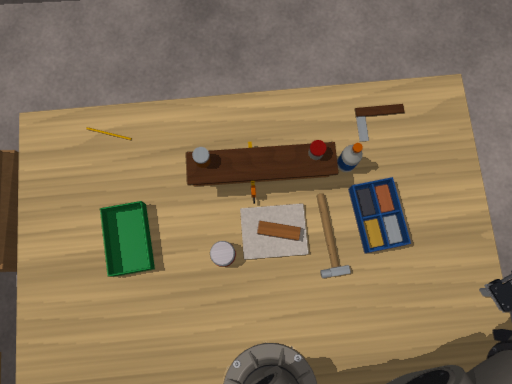

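View pics/scene0.png

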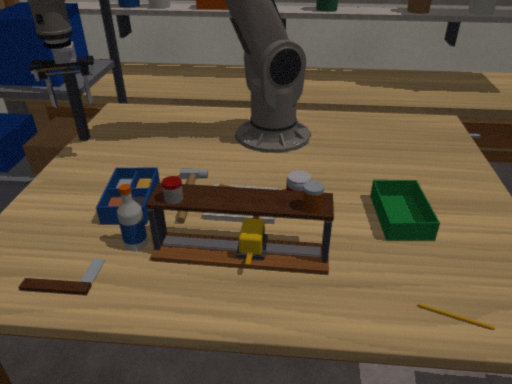

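The top view shows the bin at (128,240), offcut (280,231) on the panel (275,231), orange tab (253,191), tin (223,253), hammer about (330,235) and bottle (350,157). The scene view is from behind the rig, so the tab is mostly hidden there. I'll get coarse positions from the top view next.

```bash
cat > h.py <<'E'
import numpy as np,cv2
np.set_printoptions(precision=4,suppress=True)
def ray(c,px,fish=False):
    px=np.atleast_2d(np.asarray(px,float)); R=np.array(c["R"]);t=np.array(c["t"])
    u=(px-[float(c["cx"]),float(c["cy"])])/[float(c["fx"]),float(c["fy"])]
    if fish:
        r=np.linalg.norm(u,axis=1,keepdims=True)+1e-12
        d=np.hstack([u/r*np.sin(r),np.cos(r)])
    else: d=np.hstack([u,np.ones((len(u),1))])
    d=d@R; return -R.T@t, d/np.linalg.norm(d,axis=1,keepdims=True)
def plane(c,px,z,fish=False):
    o,d=ray(c,px,fish); return o+d*((z-o[2])/d[:,2])[:,None]
def tri(rays):
    A=np.zeros((3,3));b=np.zeros(3)
    for o,d in rays:
        P=np.eye(3)-np.outer(d,d);A+=P;b+=P@o
    X=np.linalg.solve(A,b); return X,[np.linalg.norm((np.eye(3)-np.outer(d,d))@(X-o)) for o,d in rays]
def mask(img,lo,hi):
    return cv2.inRange(cv2.cvtColor(np.ascontiguousarray(img),cv2.COLOR_RGB2HSV),np.array(lo),np.array(hi))
def blobs(m,amin=10):
    cs,_=cv2.findContours(m,cv2.RETR_EXTERNAL,cv2.CHAIN_APPROX_NONE)
    return sorted([c for c in cs if cv2.contourArea(c)>=amin],key=cv2.contourArea,reverse=True)
def axis_rect(P):  # world xy points -> centre, size, yaw of long side
    (c,s,a)=cv2.minAreaRect((np.asarray(P)[:,:2]*1000).astype(np.float32))
    if s[0]<s[1]: s=s[::-1]; a+=90
    return np.array(c)/1000,np.array(s)/1000,(a+90)%180-90
E
python3 - <<'E'
from h import *
c=dict(np.load("top0.npz"));im=c["img"]
hsv=cv2.cvtColor(im,cv2.COLOR_RGB2HSV)
for n,p in dict(off=(280,231),panel=(250,245),tab=(253,191),ledge=(262,163),bin=(128,240),bench=(180,300)).items(): print(n,hsv[p[1],p[0]])
g=blobs(mask(im,(50,100,30),(80,255,255)),200)[0]
print("bin",axis_rect(plane(c,g[:,0],.06)))
roi=np.zeros(im.shape[:2],np.uint8);roi[200:265,236:312]=255
p=blobs(mask(im,(0,0,120),(179,60,255))&roi,100)
print("panel",[axis_rect(plane(c,q[:,0],.018)) for q in p[:2]])
p=blobs(mask(im,(3,120,50),(16,255,220))&roi,50)
print("off",[axis_rect(plane(c,q[:,0],.048)) for q in p[:2]])
print("tab",plane(c,[(253,191)],.07),"ledge ends",plane(c,[(188,186),(338,177)],.154),"hammer/tin/bottle",plane(c,[(330,235),(223,253),(347,165)],.03))
E
```

```text
off [ 13 174 135]
panel [ 15  30 171]
tab [ 14 255 170]
ledge [ 12 177  69]
bin [ 69 174 123]
bench [ 18 112 171]
bin (array([0.4861, 0.3876]), array([0.212 , 0.1407]), 4.885347843170166)
panel [(array([ 0.4705, -0.06  ]), array([0.2008, 0.1593]), 89.09248352050781)]
off [(array([ 0.468 , -0.0734]), array([0.1272, 0.0398]), 75.47611236572266)]
tab [[ 0.5918 -0.0066  0.07  ]] ledge ends [[ 0.6064  0.1798  0.154 ]
 [ 0.592  -0.2531  0.154 ]] hammer/tin/bottle [[ 0.4396 -0.2307  0.03  ]
 [ 0.4157  0.1025  0.03  ]
 [ 0.6561 -0.3134  0.03  ]]
```

```bash
python3 - <<'E'
from cell import manip
import numpy as np
from h import *
# wrist camera in tool frame
p=np.array(manip.get_tcp_pos());R=np.array(manip.get_tool_rot());c=dict(np.load("wrist0.npz"))
print(p,R,"cam in tool",R.T@(-c["R"].T@c["t"]-p),"optical axis in tool",R.T@c["R"][2])
E
```

```text
[ 0.2601 -0.6225  0.1741] [[ 0.9227  0.3855 -0.0004]
 [ 0.3855 -0.9227  0.0009]
 [-0.0001 -0.001  -1.    ]] cam in tool [ 0.0805  0.0013 -0.209 ] optical axis in tool [-0.2774 -0.0012  0.9608]
```

```bash
cat >> h.py <<'E'
def down(a): # tool pointing down, tool y (closing) at world yaw a degrees
    y=np.array([np.cos(np.radians(a)),np.sin(np.radians(a)),0]);z=np.array([0,0,-1.]);return np.column_stack([np.cross(y,z),y,z])
def snap(m,name,f):
    c=m.read_camera(name); np.savez(f+".npz",**c); cv2.imwrite(f"pics/{f}.png",c["img"][:,:,::-1]); return c
E
python3 - <<'E'
from cell import manip
from h import *
O=down(-14.5)
for i,p in enumerate([(.50,-.07,.24),(.48,.03,.24)]):
    manip.goto(p,O); c=snap(manip,"wrist",f"w{i+1}"); print(manip.get_time(),manip.get_joints(),manip.get_tcp_pos())
print(manip.get_wrist_force())
cv2.imwrite("pics/w12.png",np.hstack([cv2.imread("pics/w1.png"),cv2.imread("pics/w2.png")])[:, :])
E
python3 -c "
import cv2;a=cv2.imread('pics/w1.png');b=cv2.imread('pics/w2.png')
import numpy as np;cv2.imwrite('pics/w12.png',cv2.resize(np.vstack([a,b]),None,fx=.78,fy=.78,interpolation=cv2.INTER_AREA))"
```

```text
2.3667 [ 24.8955   6.7523 -26.0429 107.4653   3.2208  66.5202 -16.8816] [ 0.4999 -0.071   0.2398]
2.9083 [ 18.3818   4.5924 -30.9147 109.868    2.5899  66.2156 -28.0374] [0.4801 0.0293 0.24  ]
[ 0.486  -0.1582 -0.0624]
```

View pics/w12.png

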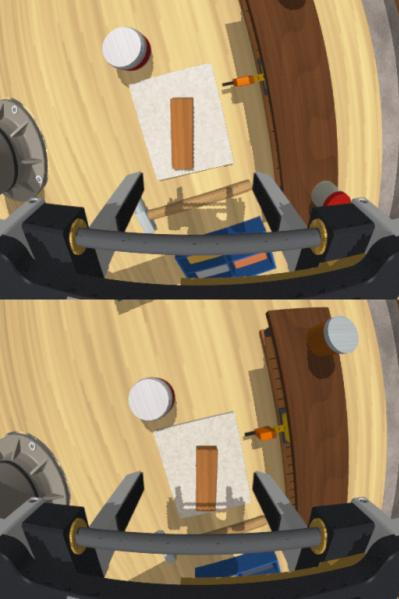

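Both wrist views show the panel with the offcut, the orange tab with its black pointer (about (312,106) in w1 and (338,172) in w2, full-size pixels), the ledge front edge, the tin and the hammer. Next I'll triangulate the panel corners, offcut and tab, and fit the ledge edge.

```bash
python3 - <<'E'
from h import *
cs=[dict(np.load(f"w{i}.npz")) for i in(1,2)]
def quad(b):
    h=cv2.convexHull(b)
    for e in np.linspace(.01,.15,60):
        q=cv2.approxPolyDP(h,e*cv2.arcLength(h,True),True)[:,0]
        if len(q)<=4:break
    return q.astype(float)
Q=[];F=[];T=[]
for k,c in enumerate(cs):
    im=c["img"]; roi=np.zeros(im.shape[:2],np.uint8)
    if k==0: roi[70:235,160:305]=255
    else: roi[130:285,190:325]=255
    m=mask(im,(0,0,100),(179,50,255))&roi
    b=blobs(m,500)[0]; q=quad(b); P=plane(c,q,.018,True); Q.append((q,P)); print("panel px",q.tolist(),axis_rect(plane(c,cv2.convexHull(b)[:,0],.018,True)))
    o=blobs(mask(im,(5,120,110),(18,255,255))&roi,300)[0]; q=quad(o); print("off px",q.tolist(),axis_rect(plane(c,o[:,0],.048,True)),"mean",np.median(im[o[:,0,1],o[:,0,0]],axis=0)); F.append(q)
    t=[x for x in blobs(mask(im,(5,220,140),(17,255,255)),20) ]
    for x in t[:4]:
        r=cv2.boundingRect(x);print("orange",cv2.contourArea(x),r,cv2.minAreaRect(x))
    big=cv2.resize(im[80:130,270:350] if k==0 else im[150:200,300:380],None,fx=5,fy=5,interpolation=cv2.INTER_CUBIC);T.append(big)
order=lambda q,c,z:q[np.argsort([np.arctan2(*(p[:2]-plane(c,q,z,True).mean(0)[:2])) for p in plane(c,q,z,True)])]
for name,A,B,z in(("panel",Q[0][0],Q[1][0],.018),("off",F[0],F[1],.048)):
    a=order(A,cs[0],z);b=order(B,cs[1],z)
    for i in range(min(len(a),len(b))):
        rs=[(o,d[0]) for o,d in (ray(cs[0],a[i],True),ray(cs[1],b[i],True))];print(name,a[i],b[i],*tri(rs))
cv2.imwrite("pics/tab12.png",np.hstack(T)[:,:,::-1]); o=[cv2.resize(im,None,fx=4,fy=4,interpolation=cv2.INTER_CUBIC) for im in (cs[0]["img"][110:230,205:265],cs[1]["img"][170:280,235:295])]
E
```

```text
panel px [[270.0, 81.0], [298.0, 208.0], [202.0, 230.0], [165.0, 109.0]] (array([ 0.4718, -0.0595]), array([0.1994, 0.1592]), 89.16452026367188)
off px [[246.0, 126.0], [247.0, 213.0], [221.0, 215.0], [219.0, 127.0]] (array([ 0.47  , -0.0734]), array([0.1286, 0.0385]), 75.12206268310547) mean [164. 108.  64.]
orange 183.0 (302, 98, 24, 12) ((313.73077392578125, 103.15385437011719), (9.60969066619873, 22.553356170654297), 78.69007110595703)
panel px [[299.0, 144.0], [321.0, 259.0], [231.0, 279.0], [197.0, 169.0]] (array([ 0.4722, -0.0579]), array([0.201 , 0.1586]), 89.24725341796875)
off px [[276.0, 188.0], [275.0, 269.0], [252.0, 270.0], [252.0, 189.0]] (array([ 0.4702, -0.069 ]), array([0.1332, 0.0385]), 74.97566223144531) mean [155. 104.  60.]
orange 217.5 (329, 164, 25, 17) ((341.058837890625, 170.7353057861328), (16.00735092163086, 21.585668563842773), 75.96376037597656)
panel [202. 230.] [231. 279.] [ 0.3911 -0.1584  0.0133] [np.float64(1.91925480325909e-05), np.float64(1.9192548032524392e-05)]
panel [165. 109.] [197. 169.] [0.3937 0.0402 0.0152] [np.float64(0.0007308764288808682), np.float64(0.0007308764288808186)]
panel [270.  81.] [299. 144.] [0.5526 0.0379 0.0078] [np.float64(0.0003077950344791742), np.float64(0.00030779503447903115)]
panel [298. 208.] [321. 259.] [ 0.549  -0.1608  0.0116] [np.float64(0.0004735828133191896), np.float64(0.000473582813319347)]
off [221. 215.] [252. 270.] [ 0.436  -0.1298  0.0466] [np.float64(0.0002997547260719113), np.float64(0.00029975472607202537)]
off [219. 127.] [252. 189.] [ 0.4665 -0.0082  0.0253] [np.float64(0.001268784008171817), np.float64(0.001268784008171866)]
off [246. 126.] [276. 188.] [ 0.5025 -0.0176  0.0173] [np.float64(0.00010584388640888029), np.float64(0.00010584388640882451)]
off [247. 213.] [275. 269.] [ 0.4725 -0.1359  0.0482] [np.float64(0.0008003015674264554), np.float64(0.0008003015674264204)]
```

View pics/tab12.png

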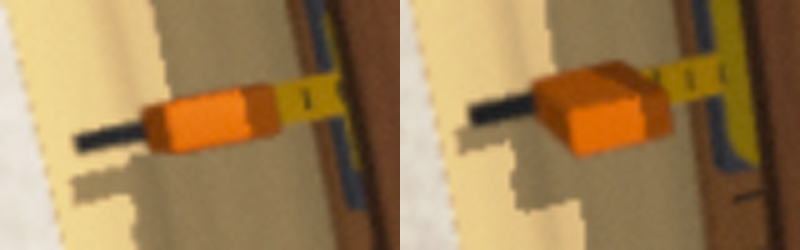

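Crops: the pointer tip is at w1 (285.6,108.6) and w2 (314.4,172.6). The tab's top centre is near w1 (311.6,104) and w2 (341.6,175). I'll triangulate these and fit the ledge in the top and wrist views.

```bash
python3 - <<'E'
from h import *
w1,w2,t=[dict(np.load(f"{n}.npz")) for n in("w1","w2","top0")]
R=lambda c,p,f=True:(lambda o,d:(o,d[0]))(*ray(c,p,f))
print("tip",*tri([R(w1,(285.6,108.6)),R(w2,(314.4,172.6))]))
print("tabtop",*tri([R(w1,(311.6,104)),R(w2,(341.6,175))]))
for c,p in((w1,(311.6,104)),(w2,(341.6,175))): print("top@.07",plane(c,p,.07,True))
for c,p in((w1,(285.6,108.6)),(w2,(314.4,172.6))): print("tip@.027",plane(c,p,.027,True))
m=mask(t["img"],(0,90,15),(16,255,105)); roi=np.zeros_like(m);roi[135:192,180:342]=255
b=blobs(cv2.morphologyEx(m&roi,cv2.MORPH_CLOSE,np.ones((9,9))),300)[0]
P=plane(t,b[:,0],.154);print("ledge top",axis_rect(P),b[:,0].min(0),b[:,0].max(0))
# front boundary line in top view, lowest mask px per column
pts=[];pw=[]
for x in range(195,330):
    y=np.flatnonzero((m&roi)[:,x]);pts.append((x,y.max()))
pts=np.array(pts)
for z in(.140,.154):
    vx,vy,x0,y0=cv2.fitLine((plane(t,pts,z)[:,:2]).astype(np.float32),cv2.DIST_HUBER,0,.001,.001).ravel();print("front z",z,"yaw",np.degrees(np.arctan(-vx/vy)),x0,y0)
for k,c in((1,w1),(2,w2)):
    im=c["img"]; mm=mask(im,(0,90,15),(16,255,115)); print("row transitions")
    for y in ((60,110,160,190) if k==1 else (60,110,150,210)):
        print(y,[tuple(map(int,im[y,x])) for x in range(300 if k==1 else 335,400,4)])
E
```

```text
tip [ 0.5635 -0.0068  0.0238] [np.float64(0.00014828902788377956), np.float64(0.00014828902788368705)]
tabtop [ 0.5932 -0.0073  0.0682] [np.float64(0.0001427927897046416), np.float64(0.00014279278970452875)]
top@.07 [[ 0.5927 -0.0072  0.07  ]]
top@.07 [[ 0.5929 -0.0067  0.07  ]]
tip@.027 [[ 0.5631 -0.0068  0.027 ]]
tip@.027 [[ 0.5632 -0.0059  0.027 ]]
ledge top (array([ 0.6448, -0.0372]), array([0.4386, 0.1202]), 88.66078186035156) [186 142] [338 187]
front z 0.14 yaw -1.4719032 0.60497034 -0.020052344
front z 0.154 yaw -1.4719032 0.60172147 -0.01962933
row transitions
60 [(147, 124, 85), (144, 123, 83), (141, 118, 81), (141, 119, 80), (136, 115, 78), (131, 110, 76), (90, 59, 31), (104, 67, 37), (52, 33, 20), (102, 64, 37), (97, 59, 35), (106, 67, 39), (107, 67, 37), (111, 68, 41), (98, 59, 35), (104, 62, 35), (113, 73, 42), (111, 67, 38), (108, 67, 39), (104, 68, 39), (106, 65, 39), (102, 64, 39), (111, 69, 39), (105, 66, 38), (110, 67, 39)]
110 [(135, 97, 57), (145, 82, 34), (148, 95, 49), (146, 116, 78), (145, 122, 84), (143, 121, 82), (143, 121, 83), (136, 115, 79), (127, 105, 71
[... 1366 characters left out ...]
, 36), (105, 67, 39), (99, 65, 34), (50, 31, 17), (102, 63, 39), (96, 57, 32), (103, 64, 36), (105, 64, 37), (103, 64, 40), (100, 62, 37), (99, 60, 35), (99, 62, 39), (96, 59, 33)]
150 [(140, 118, 80), (136, 114, 76), (138, 118, 80), (133, 112, 77), (125, 106, 73), (86, 55, 31), (43, 42, 46), (125, 102, 15), (95, 75, 12), (75, 45, 27), (93, 58, 33), (102, 64, 38), (102, 63, 38), (105, 65, 38), (93, 58, 33), (99, 61, 36), (106, 67, 39)]
210 [(219, 185, 125), (150, 128, 89), (140, 120, 82), (139, 118, 82), (139, 118, 81), (137, 115, 78), (130, 110, 74), (95, 61, 34), (105, 67, 35), (103, 65, 35), (53, 36, 22), (96, 58, 34), (95, 59, 33), (99, 61, 37), (96, 59, 37), (97, 60, 32), (101, 63, 38)]
```

```bash
python3 - <<'E'
from h import *
t,s,w1,w2=[dict(np.load(f"{n}.npz")) for n in("top0","scene0","w1","w2")]
def corners(c):
    b=blobs(cv2.morphologyEx(mask(c["img"],(50,100,20),(80,255,255)),cv2.MORPH_CLOSE,np.ones((5,5))),200)[0];h=cv2.convexHull(b)
    for e in np.linspace(.005,.1,60):
        q=cv2.approxPolyDP(h,e*cv2.arcLength(h,True),True)[:,0]
        if len(q)<=6:break
    return q
for c in(t,s): q=corners(c);print(np.hstack([q,plane(c,q,.06)[:,:2],plane(c,q,0)[:,:2]]))
for c,pts in((w1,[(332,60),(345,110),(352,160),(356,190)]),(w2,[(351,60),(363,110),(375,210)])):
    for z in(.140,.154):
        P=plane(c,pts,z,True);print(z,P[:,:2].round(3).tolist(),np.degrees(np.polyfit(P[:,1],P[:,0],1)[0]))
E
python3 - <<'E'
from cell import manip
from h import *
O=down(-14.9);p=np.array([.4705,-.0725,.024])
manip.goto(p+[0,0,.07],O); manip.move_straight(p,feed=.12); manip.grip(.02,20)
print(manip.get_time(),manip.get_width(),manip.get_finger_force(),manip.get_tcp_pos(),manip.get_wrist_force())
manip.move_straight(p+[0,0,.2],feed=.25)
print(manip.get_width(),manip.get_finger_force(),manip.get_time())
for a in(95,-85):
    print(a,[manip.solve_ik((.487,.392,z),down(a)) for z in(.2,.012)])
E
```

```text
[[141.     201.       0.5952   0.3386   0.6079   0.3527]
 [145.     204.       0.5847   0.3268   0.5969   0.3404]
 [154.     268.       0.3885   0.3088   0.392    0.3216]
 [125.     274.       0.379    0.3956   0.3821   0.4122]
 [108.     275.       0.3808   0.446    0.384    0.4648]
 [100.     208.       0.5852   0.4647   0.5975   0.4843]]
[[415.     180.       0.3848   0.4441   0.2866   0.4749]
 [438.     221.       0.5816   0.4637   0.5004   0.4962]
 [434.     239.       0.6562   0.4366   0.5815   0.4667]
 [386.     239.       0.6669   0.3199   0.5931   0.3399]
 [371.     198.       0.4914   0.3041   0.4024   0.3227]
 [373.     181.       0.4016   0.3202   0.3049   0.3402]]
0.14 [[0.612, 0.036], [0.614, -0.019], [0.61, -0.073], [0.609, -0.108]] 1.3988208476227593
0.154 [[0.608, 0.035], [0.609, -0.017], [0.606, -0.07], [0.605, -0.103]] 1.3988208476226116
0.14 [[0.613, 0.135], [0.614, 0.079], [0.61, -0.037]] 1.3339135123031312
0.154 [[0.608, 0.133], [0.609, 0.08], [0.605, -0.031]] 1.3339135123029466
5.5833 0.020165070931354813 0.0 [ 0.4705 -0.0724  0.024 ] [-0.0718 -0.0308 -0.2555]
0.019593359652481823 0.0 6.5333
95 [array([ -3.0919,  28.4026, -57.0646,  94.49  ,  24.9857,  70.9324,
        29.6221]), array([-11.8071,  37.5505, -44.7845, 103.6898,  32.7324,  52.5611,
        23.651 ])]
-85 [array([ -13.7447,   23.3313,  -40.7039,   95.0753,   16.2163,   67.6482,
       -143.3618]), array([ -21.6127,   33.46  ,  -30.7079,  104.2835,   22.1538,   48.3006,
       -148.1264])]
```

The gripper closed to 20 mm with no pad force, so I'll check what happened.

```bash
python3 - <<'E'
from cell import manip
from h import *
c=snap(manip,"wrist","w3");d=snap(manip,"top","top1")
a=cv2.imread("pics/w3.png");b=cv2.imread("pics/top1.png")[180:300,90:390]
cv2.imwrite("pics/v3.png",np.vstack([a,cv2.resize(b,(512,205))]))
print(manip.get_tool_rot(),manip.get_tcp_pos(),manip.get_wrist_force())
E
```

```text
[[ 0.257   0.9664 -0.0024]
 [ 0.9664 -0.257   0.0005]
 [-0.0001 -0.0024 -1.    ]] [ 0.4697 -0.0724  0.2225] [-0.7053  0.0028  0.3023]
```

View pics/v3.png

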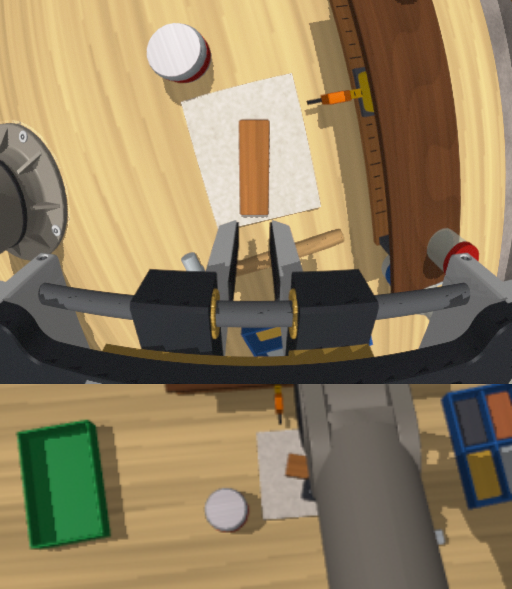

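```bash
python3 - <<'E'
from h import *
w1,w2,w3,w0=[dict(np.load(f"{n}.npz")) for n in("w1","w2","w3","wrist0")]
def proj(c,X):
    x=c["R"]@np.array(X)+c["t"];th=np.arctan2(np.hypot(x[0],x[1]),x[2]);return np.array([c["cx"],c["cy"]])+c["fx"]*th*x[:2]/np.hypot(x[0],x[1])
print("TCP px in w3",proj(w3,[.4697,-.0724,.2225]),"grasp pt",proj(w3,[.4697,-.0724,.2415]))
m=mask(w3["img"],(5,120,110),(18,255,255));roi=np.zeros_like(m);roi[100:222,225:285]=255
o=blobs(m&roi,300)[0];print(axis_rect(plane(w3,o[:,0],.048,True)),axis_rect(plane(w3,o[:,0],.03,True)))
print("offcut pred px",proj(w3,[.470,-.0734,.048]), "cam",-w3["R"].T@w3["t"])
tip=(308,103);R=lambda c,p:(lambda a,d:(a,d[0]))(*ray(c,p,True))
print("tip",tri([R(w1,(285.6,108.6)),R(w2,(314.4,172.6)),R(w3,tip)]))
for n,(x,y) in dict(fing=(.4705,-.0725)).items(): pass
E
```

```text
TCP px in w3 [253.1966 215.2209] grasp pt [253.0867 224.9495]
(array([ 0.4696, -0.0731]), array([0.1277, 0.0379]), 75.27153015136719) (array([ 0.4686, -0.0767]), array([0.1337, 0.0397]), 75.27155303955078)
offcut pred px [254.1474 168.6649] cam [0.491  0.0043 0.4319]
tip (array([ 0.5638, -0.0072,  0.0223]), [np.float64(0.0004047936886961773), np.float64(0.0001531842515474414), np.float64(0.00039967448652763056)])
```

```bash
python3 - <<'E'
from cell import manip
from h import *
O=down(-14.9);p=np.array([.4700,-.0732,.024])
manip.grip(.094); print(manip.get_width())
manip.move_straight(p,feed=.2,ori=O); print(manip.get_tcp_pos(),manip.get_width()); snap(manip,"wrist","w4")
manip.grip(.03,25)
print(manip.get_time(),manip.get_width(),manip.get_finger_force(),manip.get_tcp_pos(),manip.get_wrist_force())
snap(manip,"wrist","w5"); 
print(manip.get_time(),manip.get_width(),manip.get_finger_force())
cv2.imwrite("pics/w45.png",np.hstack([cv2.imread(f"pics/w{i}.png")[100:384,70:450] for i in(4,5)]))
E
```

```text
0.09360475507538694
[ 0.4706 -0.0732  0.0248] 0.0940777136812143
10.1083 0.03006461039130929 0.0 [ 0.47   -0.0732  0.024 ] [-0.1597  0.6006  0.0065]
10.1583 0.029748750226195664 0.0
```

View pics/w45.png

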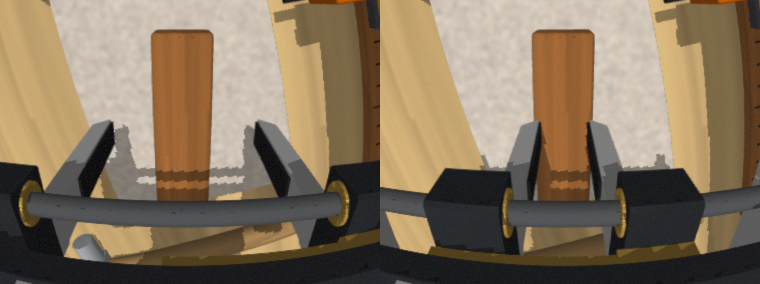

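The shadows and overlap show the fingertips still above the offcut with the TCP reported at 0.024, so the fingers seem to end short of the stated TCP. I'll measure the fingertip height from the wrist images.

```bash
python3 - <<'E'
from h import *
from cell import manip
w3,w4,w5,w1=[dict(np.load(f"{n}.npz")) for n in("w3","w4","w5","w1")]
R=np.array(manip.get_tool_rot())
print(manip.get_joints(),manip.get_tcp_pos())
for n,c,p,px in(("w3",w3,[.4697,-.0724,.2225],[(224,222),(237,222),(271,222),(284,222)]),("w4",w4,[.4706,-.0732,.0248],[(182,221),(325,221)]),("w5",w5,[.47,-.0732,.024],[(216,222),(230,222),(280,222),(295,222)])):
    o,d=ray(c,px,True);o=R.T@(o-p);d=d@R
    for x in(.008,0): 
        s=(x-o[0])/d[:,0];print(n,x,(o+d*s[:,None]).round(4).tolist())
# shadow of finger tips / cam relation check
for c,p in((w3,[.4697,-.0724,.2225]),(w5,[.47,-.0732,.024])): print(R.T@(-c["R"].T@c["t"]-p),R.T@c["R"][2])
E
```

```text
[ 21.8548  19.5355 -24.0641 123.3377  12.41    39.3766 -25.5231] [ 0.47   -0.0732  0.024 ]
w3 0.008 [[0.008, -0.0185, -0.0335], [0.008, -0.0102, -0.0333], [0.008, 0.0115, -0.0333], [0.008, 0.0198, -0.0334]]
w3 0 [[0.0, -0.0207, -0.0138], [0.0, -0.0114, -0.0137], [0.0, 0.0127, -0.0136], [0.0, 0.022, -0.0137]]
w4 0.008 [[0.008, -0.0465, -0.0322], [0.008, 0.0469, -0.0321]]
w4 0 [[0.0, -0.0518, -0.0125], [0.0, 0.0521, -0.0123]]
w5 0.008 [[0.008, -0.0239, -0.0332], [0.008, -0.0149, -0.033], [0.008, 0.0171, -0.0329], [0.008, 0.0268, -0.0331]]
w5 0 [[0.0, -0.0266, -0.0135], [0.0, -0.0166, -0.0133], [0.0, 0.019, -0.0132], [0.0, 0.0298, -0.0134]]
[ 0.0796  0.0008 -0.2094] [-0.2766 -0.0019  0.961 ]
[ 0.0796  0.0004 -0.2091] [-0.2764 -0.0005  0.961 ]
```

The fingertips end about 33 mm behind the reported TCP: the pad gap matches at that depth, and nothing touched at a commanded tip height of 0.024 with the offcut's top at 0.048. I'll correct for that by straddling lower, watching the force, and gripping.

```bash
python3 - <<'E'
from cell import manip
from h import *
O=down(-14.9);p=np.array([.4700,-.0732,-.004])
manip.grip(.075)
for z in(.010,-.004):
    p[2]=z; manip.move_straight(p,feed=.08); f=manip.get_wrist_force(); print(z,manip.get_tcp_pos(),f)
    if abs(f[2])>4: break
manip.grip(.02,25)
print(manip.get_time(),manip.get_width(),manip.get_finger_force(),manip.get_wrist_force())
if manip.get_width()>.03:
    manip.move_straight(p+[0,0,.05],feed=.1); snap(manip,"wrist","w6")
    print(manip.get_time(),manip.get_width(),manip.get_finger_force(),manip.get_wrist_force())
    for a in(95,-85): print(a,[manip.solve_ik((.487,.391,z),down(a)) for z in(.2,-.02)])
E
```

```text
0.01 [ 0.4695 -0.0731  0.0094] [ 0.3196 -0.2947  0.2462]
-0.004 [ 0.4696 -0.0731 -0.0044] [ 0.1451  0.4187 -0.4019]
12.2833 0.039960825533519304 25.00055640935898 [-0.6529 -0.6509  3.4126]
12.9833 0.03963134466041586 24.999732077121735 [-0.4021 -0.6355 -1.7645]
95 [array([ -0.831 ,  29.9048, -60.8314,  94.4631,  27.2484,  71.9583,
        27.8839]), array([-11.0916,  40.8021, -45.9122, 104.4889,  37.1646,  50.9814,
        20.3889])]
-85 [array([ -23.3694,   20.7356,  -27.398 ,   95.7404,   10.2712,   66.0268,
       -138.4413]), array([ -33.6717,   33.3894,  -14.4576,  105.9033,   11.8124,   42.1585,
       -139.633 ])]
```

```bash
python3 - <<'E'
from cell import manip
from h import *
p=np.array(manip.get_tcp_pos());p[2]=.15;manip.move_straight(p,feed=.25)
b=np.array([.489,.391,.13]);O=down(95.2)
manip.goto(b,O);print(manip.get_time(),manip.get_width(),manip.get_finger_force())
b[2]=.03;manip.move_straight(b,feed=.2)
b[2]=-.0155;manip.move_straight(b,feed=.06);print(manip.get_wrist_force(),manip.get_tcp_pos())
manip.grip(.07);b[2]=.13;manip.move_straight(b,feed=.25);print(manip.get_time(),manip.get_wrist_force())
snap(manip,"wrist","w7")
# look at the panel
manip.goto((.44,-.06,.16),down(90)); snap(manip,"wrist","w8");print(manip.get_time(),manip.get_joints())
a,c=cv2.imread("pics/w7.png"),cv2.imread("pics/w8.png");cv2.imwrite("pics/w78.png",cv2.resize(np.vstack([a,c]),None,fx=.78,fy=.78,interpolation=cv2.INTER_AREA))
E
```

```text
15.25 0.039666824544720446 24.999638199806213
[-0.2406  0.3429 -1.3451] [ 0.4891  0.3913 -0.0152]
18.2 [-0.5014  0.8257 -0.1706]
19.9667 [ 58.0123  10.4985 -62.9965 118.4609  11.0995  57.2066  79.429 ]
```

View pics/w78.png

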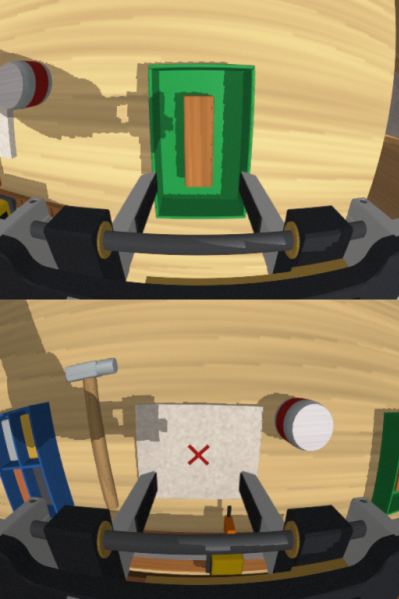

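The top view shows the offcut lying flat in the bin with clear space around it. The bottom view shows the red cross at about (254,199) full size, with the tin and hammer where they were. I'll locate the mark and check IK for the tilted tab grasp.

```bash
cat >> h.py <<'E'
PSI=np.radians(-1.4)
UX=np.array([np.cos(PSI),np.sin(PSI),0]);UY=np.array([-np.sin(PSI),np.cos(PSI),0]);UZ=np.array([0,0,1.])
TH=np.radians(40);ZT=np.sin(TH)*UX-np.cos(TH)*UZ
OT=np.column_stack([np.cross(UY,ZT),UY,ZT]); OFF=.052   # true grasp point lies .052 behind reported TCP
def cross(c,z=.018):
    im=c["img"];m=mask(im,(0,120,60),(10,255,255))|mask(im,(172,120,60),(179,255,255))
    out=[]
    for b in blobs(m,15):
        P=plane(c,b[:,0],z,True)
        if np.linalg.norm(P.mean(0)[:2]-[.472,-.059])<.04: out.append((axis_rect(P),cv2.minAreaRect(b)[0]))
    return out
E
python3 - <<'E'
from cell import manip
from h import *
w8=dict(np.load("w8.npz")); print(cross(w8))
m=mask(w8["img"],(0,0,100),(179,50,255));roi=np.zeros_like(m);roi[120:258,165:345]=255
P=np.array([.5965,-.007,.057]);M=np.array([.4715,-.0595,.018]);tip=np.array([.5636,-.007,.024])
s=(M-tip)@UY;d=-(M-tip)@UX;print("slide",s,"pull",d)
for n,q in dict(pre=P-.09*ZT,grip=P,slid=P+s*UY,pulled=P+s*UY-d*UX).items(): print(n,q+OFF*ZT,manip.solve_ik(q+OFF*ZT,OT))
E
```

```text
[((array([ 0.4714, -0.0596]), array([0.0326, 0.0325]), 89.38189697265625), (254.0, 198.5))]
slide -0.054734531821371474 pull 0.09078981785583269
pre [ 0.5721 -0.0064  0.0861] None
grip [ 0.6299 -0.0078  0.0172] [ 40.7987  36.142  -58.4904 136.3059 124.1666  38.3993 -29.4804]
slid [ 0.6286 -0.0625  0.0172] [ 48.9815  36.2473 -58.3261 135.9668 128.2544  33.542  -26.2552]
pulled [ 0.5378 -0.0603  0.0172] None
```

```bash
cat >> h.py <<'E'
def tilt(deg,sg=1):
    th=np.radians(deg);z=np.sin(th)*UX-np.cos(th)*UZ;y=sg*UY
    return np.column_stack([np.cross(y,z),y,z]),z
E
python3 - <<'E'
from cell import manip
from h import *
P=np.array([.5965,-.007,.057]);s,d=-.0547,.091
for sg in(1,-1):
  for t in(40,35,30,25,20,15,10,0):
    O,z=tilt(t,sg);r=[]
    for q in(P-.09*z,P-.05*z,P,P+s*UY,P+s*UY-.03*UX,P+s*UY-.06*UX,P+s*UY-d*UX): 
        k=manip.solve_ik(q+OFF*z,O);r.append('----' if k is None else str(np.round(k).astype(int).tolist()))
    print(sg,t,*r)
E
```

```text
1 40 ---- [36, 23, -52, 140, 124, 29, -37] [41, 36, -58, 136, 124, 38, -29] [49, 36, -58, 136, 128, 34, -26] ---- ---- ----
1 35 [10, 10, -22, 139, 102, 10, -21] [19, 17, -31, 137, 115, 16, -31] [41, 34, -58, 133, 111, 33, -18] [49, 35, -58, 133, 113, 29, -13] [49, 32, -58, 136, 117, 28, -19] ---- ----
1 30 [18, 11, -30, 134, 57, 13, 26] [6, 15, -17, 133, 78, 10, 5] [5, 22, -15, 132, 108, 11, -25] [27, 25, -32, 131, 102, 13, -9] [49, 31, -58, 133, 99, 26, -1] [50, 29, -58, 137, 103, 24, -7] ----
1 25 [31, 14, -43, 129, 42, 21, 43] [20, 17, -31, 129, 50, 17, 34] [7, 23, -18, 128, 63, 12, 21] [18, 23, -21, 128, 59, 10, 32] [24, 22, -28, 131, 70, 12, 21] [24, 20, -28, 134, 76, 10, 14] [33, 19, -38, 138, 84, 13, 7]
1 20 [36, 17, -50, 124, 36, 30, 49] [30, 21, -44, 124, 44, 27, 42] [24, 26, -37, 124, 54, 23, 33] [31, 27, -38, 123, 51, 22, 42] [29, 24, -35, 127, 50, 19, 42] [27, 21, -32, 131, 48, 16, 43] [25, 18, -30, 134, 47, 13, 42]
1 15 [39, 21, -54, 119, 34, 38, 52] [35, 25, -51, 119, 41, 35, 46] [31, 30, -46, 119, 49, 32, 39] [37, 31, -46, 119, 47, 31, 47] [37, 28, -45, 123, 46, 28, 4
[... 1389 characters left out ...]
1, 30, 70, 124, -48, 39, -52] [-53, 29, 59, 124, -48, 33, -53] [-44, 32, 47, 124, -52, 27, -50] [-37, 32, 47, 123, -55, 28, -42] [-38, 29, 47, 127, -55, 26, -41] [-39, 27, 47, 131, -54, 24, -40] [-40, 24, 47, 134, -54, 22, -40]
-1 10 [-58, 33, 70, 119, -46, 47, -54] [-56, 40, 69, 120, -56, 47, -46] [-49, 40, 58, 120, -57, 40, -46] [-43, 40, 58, 120, -58, 41, -40] [-44, 37, 58, 123, -57, 38, -39] [-46, 34, 58, 127, -57, 36, -39] [-47, 31, 58, 131, -56, 33, -38]
-1 0 [-52, 41, 69, 109, -44, 62, -56] [-52, 46, 69, 111, -51, 61, -51] [-46, 44, 58, 112, -48, 52, -54] [-41, 44, 58, 112, -48, 52, -49] [-42, 42, 58, 116, -47, 50, -48] [-43, 39, 58, 120, -46, 48, -48] [-45, 36, 58, 124, -45, 45, -48]
```

```bash
python3 - <<'E'
from cell import manip
from h import *
P=np.array([.5965,-.007,.057]);s,d=-.0547,.091
O,z=tilt(26)
manip.grip(.05)
manip.goto(P-.09*z+OFF*z,O);print(manip.get_time(),manip.get_joints())
c=snap(manip,"wrist","w9")
for q,t in((P,26),(P+s*UY,26),(P+s*UY-.03*UX,24),(P+s*UY-.06*UX,21),(P+s*UY-d*UX,18)):
    O,z=tilt(t);print(manip.solve_ik(q+OFF*z,O))
# check: tip and tab in this view
def proj(c,X):
    x=c["R"]@np.array(X)+c["t"];th=np.arctan2(np.hypot(x[0],x[1]),x[2]);return np.array([c["cx"],c["cy"]])+c["fx"]*th*x[:2]/np.hypot(x[0],x[1])
im=c["img"].copy()
for X in([.5636,-.007,.024],[.5965,-.007,.07],[.472,-.0595,.018],[.6085,-.0075,.14]):cv2.circle(im,tuple(int(v) for v in proj(c,X)),3,(0,255,255),1)
cv2.imwrite("pics/w9m.png",im[:,:,::-1])
E
```

```text
21.3167 [ 28.7931  13.0598 -40.8989 129.5802  43.3787  19.5396  40.5465]
[ 12.2819  23.1255 -23.2921 128.566   73.5792  13.2661  11.1367]
[ 20.644   23.5098 -24.8552 128.1954  69.6806  11.0117  21.5554]
[ 23.4627  22.0387 -27.9047 130.2215  62.731   12.2724  28.2434]
[ 28.179   21.0984 -33.1111 131.3817  53.3207  15.2825  37.5565]
[ 31.8559  19.9933 -37.0313 132.6787  45.8998  17.97    44.621 ]
```

View pics/w9m.png

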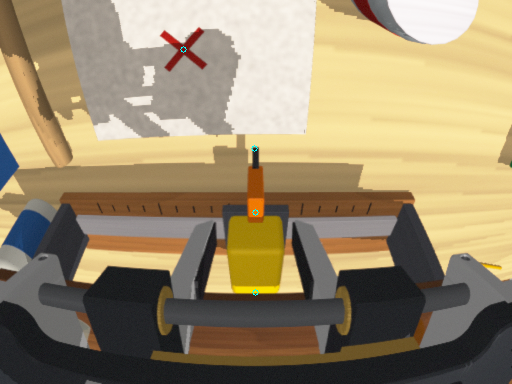

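The wrist view confirms it: the pointer tip (255,149), tab top (256,210), cross centre (183,49) and ledge edge (row 293) all fall on my predicted circles. I'll grip and slide.

```bash
python3 - <<'E'
from cell import manip
from h import *
P=np.array([.5965,-.007,.057]);s,d=-.0547,.091
O,z=tilt(26)
manip.move_straight(P+OFF*z,feed=.1);print(manip.get_time(),manip.get_joints(),manip.get_wrist_force())
manip.grip(.004,35);print(manip.get_width(),manip.get_finger_force(),manip.get_wrist_force())
if .011<manip.get_width()<.018:
    manip.move_straight(P+s*UY+OFF*z,feed=.06);print(manip.get_time(),manip.get_joints(),manip.get_wrist_force(),manip.get_width())
    snap(manip,"wrist","w10")
E
```

```text
22.4167 [ 13.3603  23.2571 -24.5138 128.4994  73.9497  13.7501  10.9423] [-0.181   0.5372 -0.5578]
0.013876921109402628 35.0005441904068 [-1.4114 -0.1894  2.0607]
24.125 [ 22.0121  23.7516 -26.437  128.1044  70.6019  11.6786  20.8754] [ 1.1386 -1.5246  1.0496] 0.013726172451079136
```

```bash
python3 - <<'E'
from cell import manip
from h import *
P=np.array([.5965,-.007,.057]);s,d=-.0547,.091
for x,t in((.03,24),(.06,21),(d,18)):
    O,z=tilt(t);manip.move_straight(P+s*UY-x*UX+OFF*z,feed=.07,ori=O);print(manip.get_time(),manip.get_wrist_force(),manip.get_width())
manip.hold(.2);c=snap(manip,"wrist","w11");snap(manip,"top","top2");print(manip.get_tcp_pos(),cross(c))
cv2.imwrite("pics/w11c.png",cv2.resize(c["img"][60:260,150:360],None,fx=2.8,fy=2.8,interpolation=cv2.INTER_CUBIC)[:,:,::-1])
E
```

```text
24.775 [ 2.983   0.3289 -2.3717] 0.013730861968119581
25.3917 [ 4.3474  1.6188 -5.5746] 0.013788607423758772
26.025 [ 5.7105  1.9211 -8.5639] 0.014143752007229934
[ 0.5207 -0.0598  0.0075] [((array([ 0.4714, -0.0599]), array([0.0336, 0.0334]), 88.6035385131836), (253.5, 166.0))]
```

View pics/w11c.png

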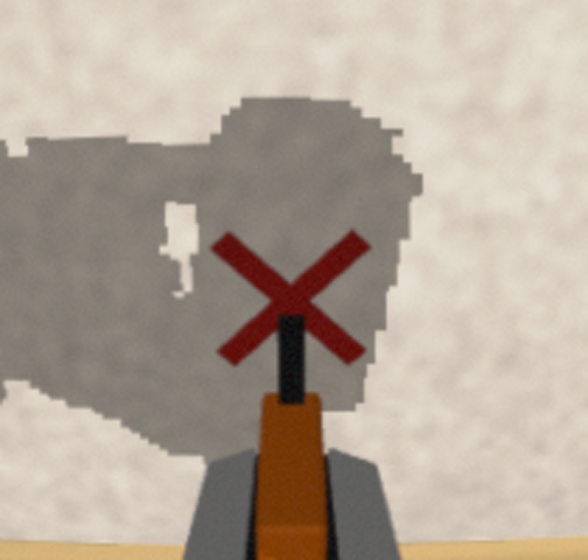

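The pointer tip at full (253.9,172.9) is just short of the cross centre at (253.5,166). Laterally it is aligned.

```bash
python3 - <<'E'
from cell import manip
from h import *
P=np.array([.5965,-.007,.057]);s,d=-.0547,.091
c=dict(np.load("w11.npz"))
def err(c,px):
    T=plane(c,px,.024,True)[0];cr=cross(c)[0];M=np.array([*cr[0][0],.018]);e=M-T
    print("tip",T,"mark",M,"need pull",-e@UX,"slide",e@UY);return -e@UX,e@UY
dp,ds=err(c,(253.9,172.6))
def tip_px(c):  # topmost dark row of the pointer within the tip window
    g=c["img"][100:215,235:273].max(2); m=(g<60).astype(np.uint8); n,l,st,ce=cv2.connectedComponentsWithStats(m)
    i=1+np.argmax(st[1:,4]);r=st[i,1];xs=np.flatnonzero(l[r+2]==i);return (235+xs.mean(),100+r)
print(tip_px(c))
if abs(dp)<.012 and abs(ds)<.008:
    O,z=tilt(18);s+=ds;d+=dp
    manip.move_straight(P+s*UY-d*UX+OFF*z,feed=.03);manip.hold(.2)
    c=snap(manip,"wrist","w12");p=tip_px(c);print(p,cross(c)[0]);err(c,p)
    t=snap(manip,"top","top3")
    cv2.imwrite("pics/w12c.png",np.hstack([cv2.resize(c["img"][90:240,180:330],(400,400),interpolation=cv2.INTER_CUBIC),cv2.resize(t["img"][190:270,230:310],(400,400),interpolation=cv2.INTER_CUBIC)])[:,:,::-1])
np.save("sd.npy",[s,d]);print(s,d,manip.get_time(),manip.get_width())
E
```

```text
tip [ 0.4719 -0.0597  0.024 ] mark [ 0.4714 -0.0599  0.018 ] need pull 0.000577676902400278 slide -0.00026016989325073627
(np.float64(253.5), np.int32(173))
(np.float64(253.5), np.int32(173)) ((array([ 0.4715, -0.0601]), array([0.0336, 0.0336]), 88.59778594970703), (253.5, 166.99998474121094))
tip [ 0.4717 -0.0601  0.024 ] mark [ 0.4715 -0.0601  0.018 ] need pull 0.00013200387899546436 slide -1.691473986726096e-05
-0.054960169893250733 0.09157767690240028 26.875 0.013960154898263995
```

View pics/w12c.png

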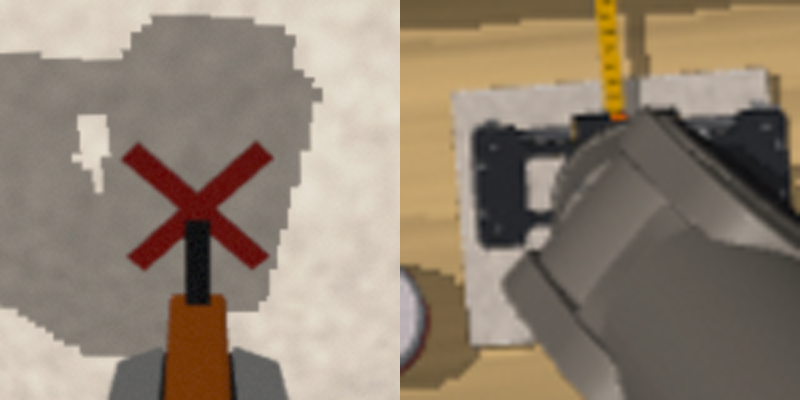

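The pointer tip is over the cross centre: 0.1 mm error after allowing for the height difference, and centred laterally. Now I'll hold, ease the blade back, release and retreat.

```bash
python3 - <<'E'
from cell import manip
from h import *
P=np.array([.5965,-.007,.057]);s,d=np.load("sd.npy")
manip.hold(2.6)
for x,t in((.06,21),(.03,24),(.006,26),(-.001,26)):
    O,z=tilt(t);manip.move_straight(P+s*UY-x*UX+OFF*z,feed=.05 if x>.01 else .03,ori=O);print(manip.get_time(),manip.get_wrist_force(),manip.get_width())
manip.hold(.2);manip.grip(.03);print(manip.get_wrist_force())
O,z=tilt(26);manip.move_straight(P+s*UY-.09*z+OFF*z,feed=.12)
c=snap(manip,"wrist","w13");print(manip.get_time(),cross(c))
def proj(c,X):
    x=c["R"]@np.array(X)+c["t"];th=np.arctan2(np.hypot(x[0],x[1]),x[2]);return np.array([c["cx"],c["cy"]])+c["fx"]*th*x[:2]/np.hypot(x[0],x[1])
T=np.array([.5636,-.007,.024])+s*UY;print("pred home tip px",proj(c,T))
g=c["img"][110:200,240:270].max(2);m=(g<60).astype(np.uint8);n,l,st,ce=cv2.connectedComponentsWithStats(m);i=1+np.argmax(st[1:,4]);r=st[i,1];xs=np.flatnonzero(l[r+2]==i)
p=(240+xs.mean(),110+r);q=plane(c,p,.024,True)[0];M=np.array([*cross(c)[0][0][0],.018]);print("tip",p,q,"out",(T-q)@UX,"lateral to mark",(M-q)@UY)
E
```

```text
30.3083 [ 4.4257  1.3096 -3.5772] 0.01367504584916931
31.1083 [ 3.9226 -0.4079  1.4847] 0.014078363983412721
32.1167 [ 2.3369 -0.9888  4.8924] 0.013752113996223825
32.5 [-18.0041   0.6461  20.878 ] 0.013656040958568207
[0.2544 0.3281 0.9202]
34.1333 [((array([ 0.4717, -0.0601]), array([0.0332, 0.0332]), -89.79279200732708), (253.5, 46.5))]
pred home tip px [254.3548 149.3218]
tip (np.float64(254.0), np.int32(149)) [ 0.5619 -0.0623  0.024 ] out 0.0003461030456503738 lateral to mark -3.6623537554306574e-05
```

```bash
python3 - <<'E'
from cell import manip
from h import *
manip.goto((.44,-.06,.22),down(90)); c=snap(manip,"top","top4"); w=snap(manip,"wrist","w14")
cv2.imwrite("pics/final.png",np.vstack([c["img"],w["img"][:200]])[:,:,::-1]);print(manip.get_time(),manip.get_wrist_force())
E
```

```text
35.2333 [ 0.6235 -0.6882  0.5553]
```

View pics/final.png

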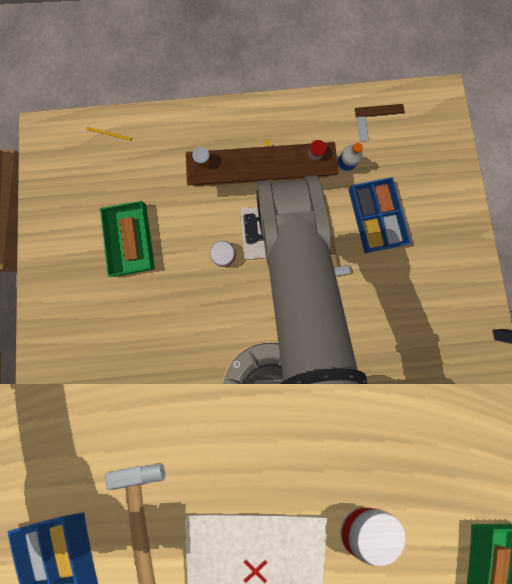

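The offcut is flat in the bin at (129,239). The tin (223,253), bottle (350,157) and hammer are unmoved, and the robot is clear of everything.

```bash
python3 -c "
from cell import manip
print(manip.close_job())"
```

```text
the job is handed in; nothing more can be done
None
```

I handed the job in at about 35 s: the offcut lies flat in the green bin, the pointer was held over the cross for over 2 s, the blade was eased fully back with the carriage lined up with the cross, and the tin, bottle and hammer look unmoved; my first two grasp tries closed on air because the fingers end about 33 mm short of the reported TCP.

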